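Feel out the concealed catch and spring a monitor's battery door

ROBOT

A 6-joint arm with a two-finger parallel gripper is mounted at the origin on the work surface. World frame = base frame: x ahead of the robot, y to its left, z up, the work surface at z = 0. Lengths are in mm, angles in rad, forces in N, time in s.
With the tool pointing down it reaches from about 300 to 775 mm from the base axis. Payload 14.6 kg.
Tool frame: the origin (TCP) lies midway between the tips of the shut fingers; the grasp point (between the pads) lies 19 mm behind it (manip.tcp_to_grasp is the distance from the TCP to the grasp point, in mm); z points along the fingers, x is the direction in which the jaws open and shut, and the axes are right-handed (so a half turn about z gives the same grasp; the last joint's range is limited). The gripper opens to 94 mm and grips with 3 to 60 N. Pads are 16 mm wide; open, the fingers measure 119 mm over their backs; the gripper's body (75 mm by 177 mm) begins 78 mm behind the grasp point.
Start: joints at [1.046, 0.3, 1.521, -0, 1.321, -0.067], TCP at [243.083, 493.356, 205.446] pointing down, gripper open.
Joint ranges: [-3.03, 3.03], [-0.79, 2.21], [0.23, 2.52], [-1.04, 4.18], [0, 3.07], [-2.55, 2.55]. Speed limits (rad/s): [2.22, 2.22, 2.57, 3.14, 3.14, 3.14].

INTERFACE

Orientations are given as [roll, pitch, yaw] about the fixed x, y, z axes, in that order (R = Rz(yaw) Ry(pitch) Rx(roll)).
In Python, from cell import manip gives the robot as it stands.
- The arm moves only by the tool arm_command, never from a script. Its argument "steps" is a list of rows, each a list of 3 entries, a list of its own where there are three numbers: the opening, from 0 (shut) to 1 (fully open), then the shift along the tool's x, y, z in cm, then the turn about the tool's z in rad. A call has 1 to 5 rows; each row shifts and turns the commanded pose from where the row before left it, along the tool's axes as they then stand; what a row does not reach is not made up. A row lasts 1/12 s, in which the tool goes at most 41.7 mm and 7.16 degrees, less where a joint would pass 70% of its speed; a pose out of reach is approached as far as the arm can. A call with a gripper value outside its range is refused whole. The fingers move at their own pace and stop on an object; "force" is the grip in N (left out, the last holds). Time passes only in rows, so rows that do not move let the fingers close. It gives the time, the measured TCP pose, the force and the opening at its end, in the units of the state.
- manip.read_state(): the state, without advancing time (a new reading comes with each control period).
- manip.camera(name): name is "scene" or "top"; returns (picture, depth): 480x640x3 uint8, red, green, blue; 480x640 float32, mm along the optical axis (not along the pixel's ray), 0 where there is no reading.
- manip.calibration(name): a dict with "fx", "fy", "cx", "cy" (pixels), "distortion" ([k1, k2, p1, p2, k3] as OpenCV has them; the pictures are not rectified), "R" (3x3) and "t" (3): a world point X has camera coordinates R X + t. Camera axes: x right, y down, z forward; pixel columns grow to the right and rows downward; lengths in mm; the calibration is good to about 2 mm. A picture is of the moment at which its call begins. calibration takes no time and is no camera call.
- manip.sign_off(): hands the job in, once; it reports no verdict.
The state is a dict: "clock": time; "joints": joint angles; "qd": joint speeds; "effort": joint torques, N m; "eef_pos": TCP position; "eef_rot": TCP orientation; "wrist_force": force on the tool from outside, world axes, zero at the start; "moment": the same for the moment, N m; "finger_gap": finger opening in mm.
Only numpy, scipy, OpenCV 4.12 (cv2) and the standard library are available. Lean on these libraries where they do the work, as an engineer would, in place of code of your own. Each camera call takes 0.05 s, during which the arm holds its last target.

TASK

The patient monitor lies face down on the repair bench. Starting on one end of the flat strip beside its battery door, feel lightly along it with the fingertips for the flush recessed release, then press the release in until the battery door springs up, and draw back. Only touch and press: leave the battery seated in its bay and everything else on the bench where it lies.

Things in the scene. Friction and masses are not known exactly. Their poses are not given: they have to be found in the camera images.
- monitor: Patient monitor lying face down, fixed: pale grey case 230 mm (its x) by 300 (y) by 95 high, carry handle on its +x side. Origin: centre of its underside, on the bench; z up; at yaw 0 its -x side faces the robot. The case beside and before strip and door is 95 mm high. The flat strip covers x -99 to -39 mm, y -76 to 76 mm; the battery door x -37 to 65 mm, y -74 to 74 mm.
- strip_mid (a point): Centre of the flat strip's upper face, 94 mm above the bench; axes as the monitor's. Rigid, 60 mm wide (x), 152 mm long (y), of the case's plastic. In it, midway across its width, is the release's recess, 42 mm (x) by 50 mm (y). Its centre lies up to 30 mm to either side along y, differs from unit to unit and is not reported: a sliding fingertip loses contact there; a thin dark seal outlines it.
- release (a joint): The release: a flat rectangular pad, 39 by 47 mm, of the case's plastic, filling the recess in the strip, its face 2 mm below the strip's. Value: how far it is pressed straight down, 0 to 0.006 m. Spring: 1.5 N to start, 5 N fully down, comes up again when let go. The catch lets the door go at about 0.004 m. Keep shut fingertips well inside the outline to press it.
- battery_door (a joint): The battery door's angle, rad: 0 shut, 1.15 fully open. A plate 102 mm (x) by 148 mm (y), level with the case, hinged on its +x edge, held at its -x edge by the hidden catch. Let go, a spring swings it up and away from the strip in about half a second and keeps it open; it does not latch again.
- door_edge (a point): Middle of the battery door's free (-x) edge, on its upper face; shut, it is 95 mm above the bench and 2 mm from the strip.
- battery: Dark grey battery, 66 by 118 by 34 mm, 420 g, lying loose in the bay under the door. Origin: centre of its underside, 45 mm above the bench.
- clamp_knob: Bystander: black clamp knob, 36 mm across, with a thin screw up, 38 mm high, standing on the monitor's left shoulder. Origin: centre of its underside.
- screwdriver: Bystander: screwdriver, 190 mm, lying left of the monitor.
- spare_battery: Bystander: a second battery like the first, 66 by 118 by 34 mm, on the bench right of the monitor. Origin: centre of its underside.
- tape_roll: Bystander: orange roll, 84 mm across, 24 mm high, left of the monitor.
- screw_dish: Bystander: steel dish, 84 mm across, 22 mm high, left of the monitor.
- finger_clip: Bystander: finger sensor clip, 60 by 22 by 23 mm, right of the monitor.
- wrench: Bystander: wrench, 160 mm, lying right of the monitor.

How it is judged:
By the outcome, as a careful person would: the job done as asked, in the order asked, and still so for the second after the job is handed in, with the robot touching nothing.
It also fails if it takes over 58 s, if anything falls off the work surface, if the arm or the gripper's body presses on something with over 40 N, if the wrist force passes 120 N, or if a joint passes its speed limit or range.

## Working session

There is one attempt and no reset: what is moved stays moved. The work goes in short steps, Python scripts to look and compute and a tool call to move; the robot and the scene stay as the last step left them, time stands still between calls to the robot, and variables do not carry over. Pictures are saved under pics/ and viewed, and the job is handed in when it is done.

Besides the shell and the picture viewer there is one more tool, called by a JSON object that holds its "method" and its "body". arm_command: Moves the arm, as the interface text tells. Its arguments: {"type":"object","properties":{"steps":{"type":"array","items":{"type":"array"}},"force":{"type":"number"}},"required":["steps"]}

```bash
mkdir -p pics; ls
cat > h.py <<'E'
import numpy as np,cv2
from cell import manip
def save(n,f):
    p,d=manip.camera(n); cv2.imwrite(f'pics/{f}.png',p[:,:,::-1]); np.savez(f'pics/{f}.npz',p=p,d=d); return p,d
def cal(n):
    c=manip.calibration(n);K=np.array([[c['fx'],0,c['cx']],[0,c['fy'],c['cy']],[0,0,1.]]);return K,np.array(c['distortion']),np.array(c['R']),np.array(c['t'])
def ray(n,uv):
    K,D,R,t=cal(n);q=cv2.undistortPoints(np.array(uv,float).reshape(-1,1,2),K,D).reshape(-1,2)
    return -R.T@t,(np.c_[q,np.ones(len(q))])@R
def onz(n,uv,z):
    o,r=ray(n,uv);return o+r*((z-o[2])/r[:,2])[:,None]
def dep(n,uv,d):
    o,r=ray(n,uv);return np.array([o+r[i]*np.median(d[int(v)-2:int(v)+3,int(u)-2:int(u)+3]) for i,(u,v) in enumerate(uv)])
def proj(n,X):
    K,D,R,t=cal(n);return cv2.projectPoints(np.array(X,float).reshape(-1,1,3),cv2.Rodrigues(R)[0],t,K,D)[0].reshape(-1,2)
E
python3 -c "
from h import *
print(manip.read_state())
save('top','t0');save('scene','s0')
for n in('top','scene'):print(cal(n))"
```

```text
pics
{'clock': 0.0, 'joints': array([ 1.04646788e+00,  3.00483249e-01,  1.52158455e+00, -1.14202917e-05,
        1.32072992e+00, -6.66138751e-02]), 'qd': array([-5.95030633e-04, -2.03927829e-05,  1.49294223e-04,  1.91620676e-03,
       -8.66900668e-04, -4.54095792e-05]), 'effort': array([-1.37037121e-03, -5.31809485e+01, -3.52743173e+01,  7.07437587e-02,
        2.44183384e-02, -1.60542487e-05]), 'eef_pos': array([242.91963707, 493.14268467, 204.87821169]), 'eef_rot': array([-3.14152348e+00,  1.20312614e-03,  1.11308463e+00]), 'wrist_force': array([ 0.10307906, -0.17766242,  0.58671708]), 'moment': array([-0.00204554,  0.0164694 , -0.02547801]), 'finger_gap': 93.82913682497689}
(array([[536.15411812,   0.        , 322.16627926],
       [  0.        , 536.15411812, 240.94144142],
       [  0.        ,   0.        ,   1.        ]]), array([-0.13318163,  0.        ,  0.        ,  0.        ,  0.        ]), array([[-0.01668431, -0.99975383,  0.01462588],
       [-0.98046655,  0.0134918 , -0.19622264],
       [ 0.195977  , -0.01761402, -0.98045028]]), array([   7.94283719,  587.08550382, 1000.09668916]))
(array([[525.21467794,   0.        , 317.14914979],
       [  0.        , 525.21467794, 237.06919407],
       [  0.        ,   0.        ,   1.        ]]), array([-0.11648398,  0.        ,  0.        ,  0.        ,  0.        ]), array([[ 0.58597531,  0.81021983, -0.01329536],
       [ 0.48849214, -0.366288  , -0.79196498],
       [-0.64653566,  0.45757725, -0.61042174]]), array([-355.50745227, -180.34962849, 1684.09302485]))
```

View pics/t0.png

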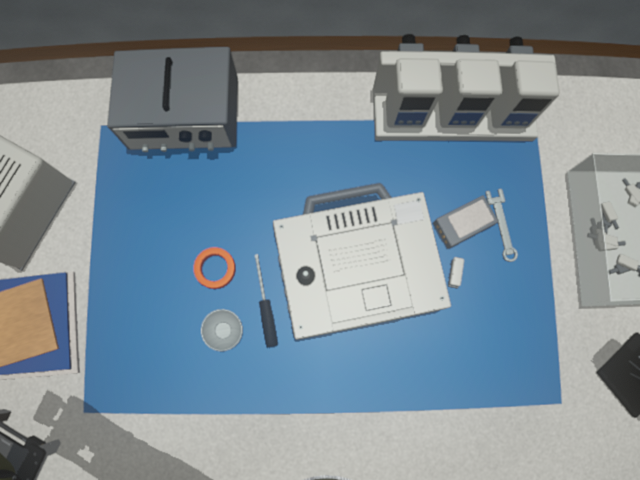

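View pics/s0.png

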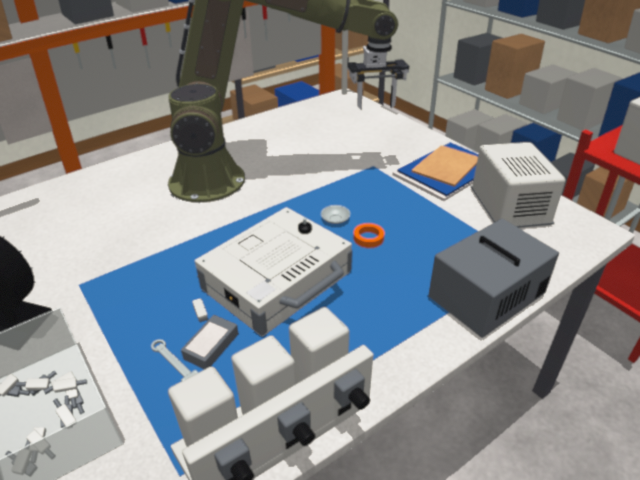

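The top view shows the monitor at about (362,265). The release's seal is a small rectangle near (376,297), and the knob is at (306,275). Next I'll enlarge this and measure it.

```bash
python3 -c "
from h import *
p=np.load('pics/t0.npz')['p'];c=p[180:350,260:460,::-1];cv2.imwrite('pics/t0z.png',cv2.resize(c,None,fx=4,fy=4,interpolation=cv2.INTER_CUBIC)[:600])
p=np.load('pics/s0.npz')['p'];c=p[200:340,185:365,::-1];cv2.imwrite('pics/s0z.png',cv2.resize(c,None,fx=4.2,fy=4.2,interpolation=cv2.INTER_CUBIC))
"
```

```text
(no output)
```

View pics/t0z.png

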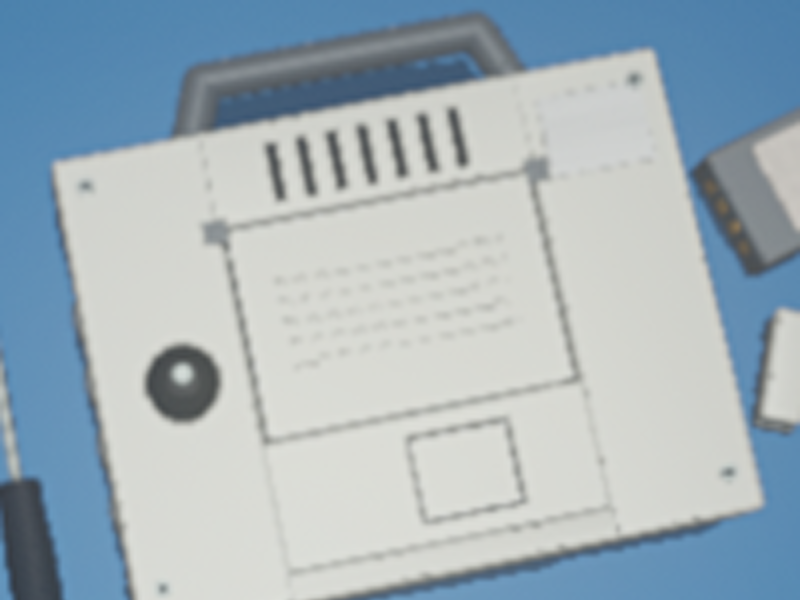

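View pics/s0z.png

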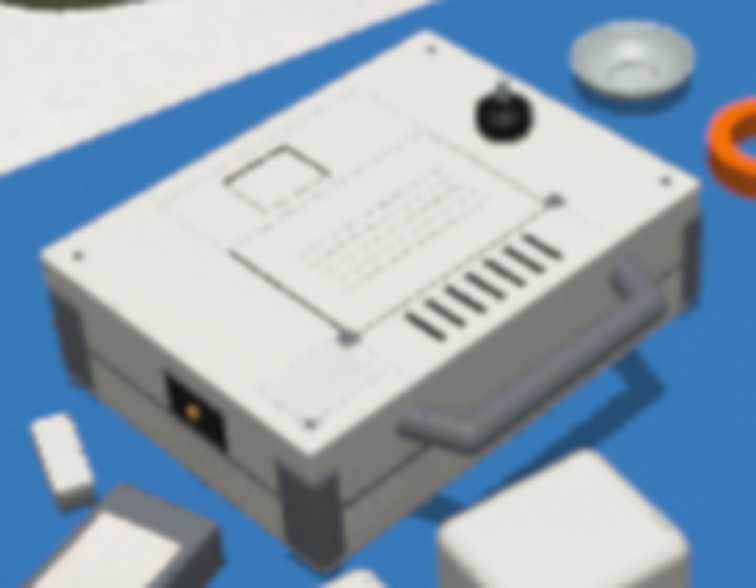

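```bash
python3 -c "
from h import *
f=lambda P,s,o:(np.array(P,float)+.5)/s-.5+o
t=f([(222,232),(537,170),(578,379),(267,440),(290,572),(612,510),(408,437),(508,418),(526,502),(427,522)],4,(260,180))
W=onz('top',t,94.5);print(W.round(1))
d=np.load('pics/t0.npz')['d'];print(dep('top',[t[4]-[0,3],t[5]-[5,3],t[6:].mean(0)],d).round(1))
# door corners model fit, strip corners
M=np.array([(65,74),(65,-74),(-37,-74),(-37,74),(-99,76),(-99,-76)],float)
A=W[:6,:2];mc=M.mean(0);ac=A.mean(0);U,S,V=np.linalg.svd((M-mc).T@(A-ac));R=(U@V).T;print('yaw',np.arctan2(R[1,0],R[0,0]))
o=ac-R@mc;print('origin',o,'res',(A-(M@R.T+o)).round(1).tolist())
rel=W[6:,:2];rm=(rel-o)@R;print('release model',rm.round(1).tolist(),rm.mean(0))
# scene
s=f([(224,185),(285,147),(328,175),(267,212)],4.2,(185,200))
S=onz('scene',s,94.5);print('scene rel',((S[:,:2]-o)@R).round(1).tolist(),S.mean(0))
# triangulate release corners
a,ra=ray('top',t[6:]);b,rb=ray('scene',s)
import itertools
for i in range(4):
  best=None
  for j in range(4):
    k=np.linalg.lstsq(np.c_[ra[i],-rb[j]],b-a,rcond=None)[0];g=np.linalg.norm(a+k[0]*ra[i]-b-k[1]*rb[j])
    if best is None or g<best[0]: best=(g,(a+k[0]*ra[i]+b+k[1]*rb[j])/2)
  print(best)
for n,y in(('+60',60),('-60',-60)):print(n,R@[-69,y]+o)
print('rel',R@[-69,rm.mean(0)[1]]+o)
"
```

```text
[[ 586.5   13.    94.5]
 [ 614.9 -139.1   94.5]
 [ 513.2 -154.3   94.5]
 [ 486.8   -6.7   94.5]
 [ 425.2  -16.2   94.5]
 [ 451.1 -167.8   94.5]
 [ 487.1  -72.9   94.5]
 [ 495.3 -120.3   94.5]
 [ 455.6 -127.3   94.5]
 [ 447.2  -80.6   94.5]]
[[ 430.8  -16.4   92.4]
 [ 457.1 -159.    92.1]
 [ 471.7 -100.8   89.9]]
yaw 0.1763650596426046
origin [536.2450718  -74.37974207] res [[-0.8, 3.1], [1.7, -3.3], [0.4, -0.6], [-0.0, 1.3], [-0.3, 0.7], [-1.0, -1.2]]
release model [[-48.1, 10.1], [-48.4, -38.1], [-88.6, -38.0], [-88.8, 9.5]] [-68.46571464 -14.10135983]
scene rel [[-85.8, -39.8], [-87.6, 8.0], [-48.8, 7.7], [-48.5, -38.7]] [ 472.38208173 -101.71771994   94.5       ]
(np.float64(2.3246282215914467), array([486.65525149, -73.94333829,  93.76609112]))
(np.float64(0.5852459695641924), array([ 495.18009378, -120.62365262,   94.24576817]))
(np.float64(0.34191576482937613), array([ 455.89388379, -127.51437316,   92.17472019]))
(np.float64(0.4525992769674061), array([447.17848058, -80.90791054,  93.2100304 ]))
+60 [457.78827188 -27.41666565]
-60 [ 478.84253413 -145.55522007]
rel [ 470.7895174  -100.36856175]
```

```bash
cat > plan.py <<'E'
import sys
from h import *
from scipy.spatial.transform import Rotation as Ro
O=np.array([536.2,-74.4]);YAW=.1764
def m2w(x,y): c,s=np.cos(YAW),np.sin(YAW);return O+[c*x-s*y,s*x+c*y]
def w2m(p): c,s=np.cos(YAW),np.sin(YAW);d=np.array(p[:2])-O;return np.array([c*d[0]+s*d[1],-s*d[0]+c*d[1]])
TY=YAW-np.pi/2
def plan(mx,my,z,n,k=5):
    s=manip.read_state();p=s['eef_pos'].copy();y=s['eef_rot'][2]
    tgt=np.r_[m2w(mx,my),z];dp=(tgt-p)/n;dy=(TY-y)/n
    for i in range(min(n,k)):
        a=y+dy*i;v=[np.cos(a)*dp[0]+np.sin(a)*dp[1],np.sin(a)*dp[0]-np.cos(a)*dp[1],-dp[2]]
        print([0,[round(x/10,2) for x in v],round(-dy,3)])
def rep():
    s=manip.read_state();print(round(s['clock'],2),s['eef_pos'].round(2),s['eef_rot'].round(3),'F',s['wrist_force'].round(2),'M',s['moment'].round(3),'gap',round(s['finger_gap'],1),'model',w2m(s['eef_pos']).round(1))
E
python3 -c "
from plan import *
rep();plan(-69,-58,200,24,24);plan(-69,58,200,24,1)"
```

```text
0.1 [242.97 493.17 204.96] [-3.142e+00  1.000e-03  1.113e+00] F [0.83 0.14 0.06] M [-0.051 -0.04   0.022] gap 94.2 model [-189.1  610.2]
[0, [np.float64(-1.95), np.float64(2.05), np.float64(0.02)], np.float64(0.104)]
[0, [np.float64(-1.72), np.float64(2.24), np.float64(0.02)], np.float64(0.104)]
[0, [np.float64(-1.48), np.float64(2.41), np.float64(0.02)], np.float64(0.104)]
[0, [np.float64(-1.22), np.float64(2.55), np.float64(0.02)], np.float64(0.104)]
[0, [np.float64(-0.95), np.float64(2.67), np.float64(0.02)], np.float64(0.104)]
[0, [np.float64(-0.66), np.float64(2.75), np.float64(0.02)], np.float64(0.104)]
[0, [np.float64(-0.37), np.float64(2.8), np.float64(0.02)], np.float64(0.104)]
[0, [np.float64(-0.08), np.float64(2.83), np.float64(0.02)], np.float64(0.104)]
[0, [np.float64(0.22), np.float64(2.82), np.float64(0.02)], np.float64(0.104)]
[0, [np.float64(0.51), np.float64(2.78), np.float64(0.02)], np.float64(0.104)]
[0, [np.float64(0.8), np.float64(2.71), np.float64(0.02)], np.float64(0.104)]
[0, [np.float64(1.08), np.float64(2.62), np.float64(0.02)], np.float64(0.104)]
[0, [np.f
[... 317 characters left out ...]
at64(2.24), np.float64(1.73), np.float64(0.02)], np.float64(0.104)]
[0, [np.float64(2.41), np.float64(1.49), np.float64(0.02)], np.float64(0.104)]
[0, [np.float64(2.55), np.float64(1.23), np.float64(0.02)], np.float64(0.104)]
[0, [np.float64(2.66), np.float64(0.96), np.float64(0.02)], np.float64(0.104)]
[0, [np.float64(2.75), np.float64(0.67), np.float64(0.02)], np.float64(0.104)]
[0, [np.float64(2.8), np.float64(0.38), np.float64(0.02)], np.float64(0.104)]
[0, [np.float64(2.83), np.float64(0.09), np.float64(0.02)], np.float64(0.104)]
[0, [np.float64(2.82), np.float64(-0.21), np.float64(0.02)], np.float64(0.104)]
[0, [np.float64(-1.56), np.float64(1.77), np.float64(0.02)], np.float64(0.104)]
```

{"method": "arm_command", "body": {"steps": [[0,[-1.9,2.0,0],0.1],[0,[-1.7,2.2,0],0.1],[0,[-1.5,2.4,0],0.1],[0,[-1.2,2.5,0],0.1],[0,[-1.0,2.7,0],0.1]], "force": 10}}

```text
clock: 0.52
eef_pos: [292.2, 360.7, 205.2]
eef_rot: [3.141, 0.001, 0.608]
wrist_force: [1.1, 0.8, 0.1]
finger_gap: 64.1
```

{"method": "arm_command", "body": {"steps": [[0,[-0.7,2.7,0],0.1],[0,[-0.4,2.8,0],0.1],[0,[-0.1,2.8,0],0.1],[0,[0.2,2.8,0],0.1],[0,[0.5,2.8,0],0.1]]}}

```text
clock: 0.93
eef_pos: [343.9, 229.8, 205.3]
eef_rot: [3.141, 0.0, 0.108]
wrist_force: [-0.0, 0.4, 0.4]
finger_gap: 30.7
```

{"method": "arm_command", "body": {"steps": [[0,[0.8,2.7,0],0.1],[0,[1.1,2.6,0],0.1],[0,[1.3,2.5,0],0.1],[0,[1.6,2.3,0],0.1],[0,[1.8,2.1,0],0.1]]}}

```text
clock: 1.35
eef_pos: [399.9, 101.1, 205.4]
eef_rot: [3.142, 0.0, -0.392]
wrist_force: [0.3, 1.1, -0.2]
finger_gap: 0.8
```

```bash
python3 -c "
from plan import *
rep();plan(-69,-58,150,12,12)"
```

```text
1.35 [399.9  101.11 205.38] [ 3.142  0.    -0.392] F [ 0.27  1.12 -0.22] M [-0.047  0.093 -0.042] gap 0.8 model [-103.4  196.7]
[0, [np.float64(1.38), np.float64(1.63), np.float64(0.46)], np.float64(0.084)]
[0, [np.float64(1.52), np.float64(1.51), np.float64(0.46)], np.float64(0.084)]
[0, [np.float64(1.64), np.float64(1.38), np.float64(0.46)], np.float64(0.084)]
[0, [np.float64(1.75), np.float64(1.24), np.float64(0.46)], np.float64(0.084)]
[0, [np.float64(1.84), np.float64(1.09), np.float64(0.46)], np.float64(0.084)]
[0, [np.float64(1.93), np.float64(0.93), np.float64(0.46)], np.float64(0.084)]
[0, [np.float64(2.0), np.float64(0.77), np.float64(0.46)], np.float64(0.084)]
[0, [np.float64(2.06), np.float64(0.6), np.float64(0.46)], np.float64(0.084)]
[0, [np.float64(2.1), np.float64(0.43), np.float64(0.46)], np.float64(0.084)]
[0, [np.float64(2.13), np.float64(0.25), np.float64(0.46)], np.float64(0.084)]
[0, [np.float64(2.14), np.float64(0.07), np.float64(0.46)], np.float64(0.084)]
[0, [np.float64(2.14), np.float64(-0.11), np.float64(0.46)], np.float64(0.084)]
```

{"method": "arm_command", "body": {"steps": [[0,[1.4,1.6,0],0.084],[0,[1.5,1.5,0],0.084],[0,[1.6,1.4,0],0.084],[0,[1.7,1.2,0],0.084],[0,[1.8,1.1,0],0.084]]}}

```text
clock: 1.77
eef_pos: [432.2, 0.9, 205.3]
eef_rot: [3.141, 0.0, -0.811]
wrist_force: [-0.3, 1.0, 0.2]
finger_gap: 0.7
```

{"method": "arm_command", "body": {"steps": [[0,[1.9,0.9,0],0.084],[0,[2.0,0.8,0],0.084],[0,[2.1,0.6,0],0.084],[0,[2.1,0.4,0.5],0.084],[0,[2.1,0.2,1],0.084]]}}

```text
clock: 2.18
eef_pos: [466.2, -100.7, 190.9]
eef_rot: [-3.14, -0.001, -1.231]
wrist_force: [-0.0, -0.6, -0.4]
finger_gap: 0.5
```

```bash
python3 -c "
from plan import *
rep();plan(-69,-59,120,5,5)"
```

```text
2.18 [ 466.15 -100.73  190.93] [-3.140e+00 -1.000e-03 -1.231e+00] F [-0.   -0.59 -0.36] M [-0.047  0.123  0.058] gap 0.5 model [-73.6 -13.6]
[0, [np.float64(0.91), np.float64(0.06), np.float64(1.42)], np.float64(0.033)]
[0, [np.float64(0.91), np.float64(0.03), np.float64(1.42)], np.float64(0.033)]
[0, [np.float64(0.91), np.float64(-0.0), np.float64(1.42)], np.float64(0.033)]
[0, [np.float64(0.91), np.float64(-0.03), np.float64(1.42)], np.float64(0.033)]
[0, [np.float64(0.91), np.float64(-0.06), np.float64(1.42)], np.float64(0.033)]
```

{"method": "arm_command", "body": {"steps": [[0,[0.9,0,1.4],0.033],[0,[0.9,0,1.4],0.033],[0,[0.9,0,1.4],0.033],[0,[0.9,0,1.4],0.033],[0,[0.9,0,1.4],0.033]]}}

```text
clock: 2.6
eef_pos: [477.9, -143.1, 119.5]
eef_rot: [3.141, 0.0, -1.394]
wrist_force: [0.2, 0.2, 0.6]
finger_gap: 0.4
```

{"method": "arm_command", "body": {"steps": [[0,[0,0,0],0],[0,[0,0,0],0],[0,[0,0,0],0]]}}

```text
clock: 2.85
eef_pos: [478.1, -142.4, 121.1]
eef_rot: [-3.141, -0.0, -1.391]
wrist_force: [0.3, 0.7, 0.3]
finger_gap: 0.6
```

```bash
python3 -c "
from plan import *
rep();save('top','t1');save('scene','s1')
for n,f in(('top','t1'),('scene','s1')):
  p=np.load(f'pics/{f}.npz')['p'];c=p[180:340,190:460,::-1] if n=='scene' else p[180:350,260:460,::-1];k=2.9 if n=='scene' else 3.5
  cv2.imwrite(f'pics/{f}z.png',cv2.resize(c,None,fx=k,fy=k,interpolation=cv2.INTER_CUBIC))
rep()"
```

```text
2.85 [ 478.11 -142.43  121.14] [-3.141 -0.    -1.391] F [0.33 0.69 0.27] M [0.06  0.131 0.091] gap 0.6 model [-69.1 -56.8]
2.95 [ 478.26 -142.4   121.38] [-3.140e+00 -1.000e-03 -1.391e+00] F [-0.41  0.94 -0.16] M [ 0.007  0.121 -0.029] gap 0.8 model [-69.  -56.8]
```

View pics/t1z.png

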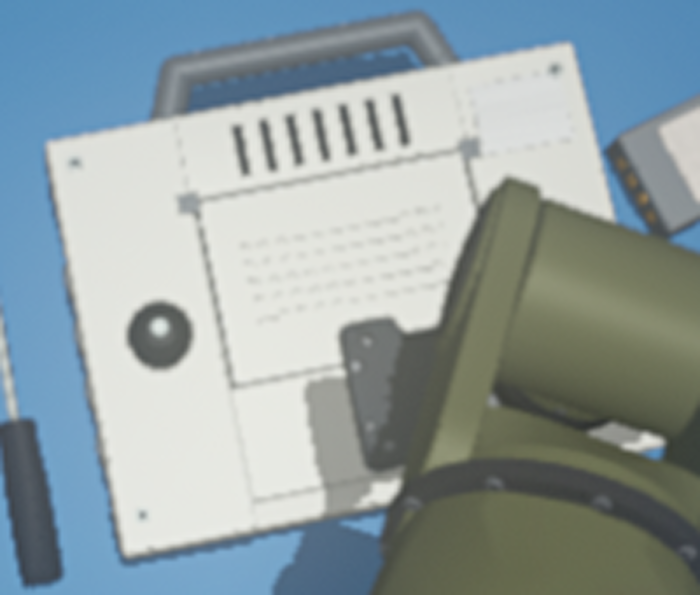

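View pics/s1z.png

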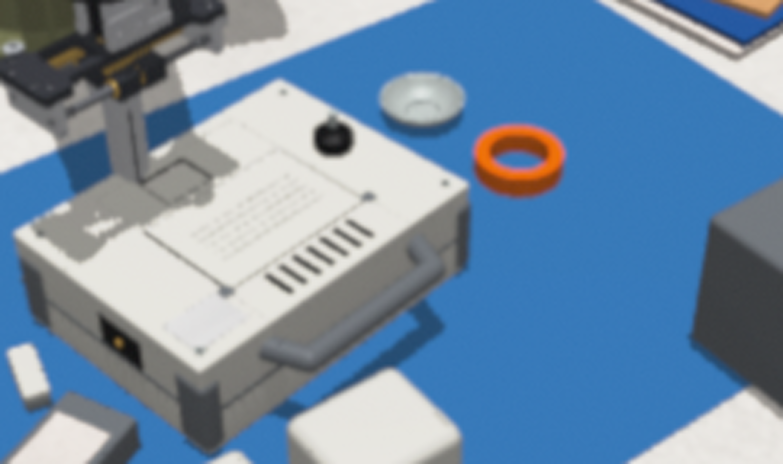

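The fingertips hover over the strip's -y end, and the release outline ahead of them (scene crop about (185,178)) agrees with my measurement. I'll descend slowly, watching the force.

{"method": "arm_command", "body": {"steps": [[0,[0.3,0,0.5],0],[0,[0,0,0.5],0],[0,[0,0,0.5],0],[0,[0,0,0.4],0],[0,[0,0,0],0]]}}

```text
clock: 3.37
eef_pos: [478.0, -145.4, 100.4]
eef_rot: [3.14, 0.001, -1.392]
wrist_force: [-1.1, 0.5, -1.0]
finger_gap: 0.6
```

{"method": "arm_command", "body": {"steps": [[0,[0,0,0.2],0],[0,[0,0,0.1],0],[0,[0,0,0],0]]}}

```text
clock: 3.62
eef_pos: [478.5, -145.7, 98.3]
eef_rot: [3.141, 0.0, -1.392]
wrist_force: [0.2, -0.5, -0.2]
finger_gap: 0.6
```

```bash
python3 -c "
from plan import *
rep()"
```

```text
3.62 [ 478.47 -145.66   98.3 ] [ 3.141  0.    -1.392] F [ 0.17 -0.54 -0.19] M [0.027 0.174 0.001] gap 0.6 model [-69.3 -60. ]
```

{"method": "arm_command", "body": {"steps": [[0,[0,0,0.1],0],[0,[0,0,0.05],0],[0,[0,0,0.05],0],[0,[0,0,0],0]]}}

```text
clock: 3.95
eef_pos: [478.5, -145.7, 96.4]
eef_rot: [3.142, 0.0, -1.392]
wrist_force: [0.0, 0.3, 0.5]
finger_gap: 0.7
```

{"method": "arm_command", "body": {"steps": [[0,[0,0,0.04],0],[0,[0,0,0.04],0],[0,[0,0,0],0]]}}

```text
clock: 4.2
eef_pos: [478.5, -145.7, 95.6]
eef_rot: [3.141, 0.0, -1.392]
wrist_force: [0.1, -0.3, -0.2]
finger_gap: 0.6
```

{"method": "arm_command", "body": {"steps": [[0,[0,0,0.03],0],[0,[0,0,0.03],0],[0,[0,0,0],0]]}}

```text
clock: 4.45
eef_pos: [478.5, -145.7, 95.0]
eef_rot: [3.142, 0.0, -1.392]
wrist_force: [-0.0, -0.6, -0.3]
finger_gap: 0.3
```

{"method": "arm_command", "body": {"steps": [[0,[0,0,0.03],0],[0,[0,0,0.03],0],[0,[0,0,0],0]]}}

```text
clock: 4.7
eef_pos: [478.5, -145.7, 94.4]
eef_rot: [3.142, 0.0, -1.392]
wrist_force: [0.7, -0.3, -0.1]
finger_gap: 0.3
```

{"method": "arm_command", "body": {"steps": [[0,[0,0,0.03],0],[0,[0,0,0],0],[0,[0,0,0],0]]}}

```text
clock: 4.95
eef_pos: [478.5, -145.7, 94.3]
eef_rot: [-3.142, -0.0, -1.392]
wrist_force: [-1.1, 1.1, 2.9]
finger_gap: 0.4
```

Contact is at z≈94.3 with about 3 N, and the strip is nominally at 94. Now I'll slide along it toward +y.

{"method": "arm_command", "body": {"steps": [[0,[-0.3,0,0],0],[0,[-0.3,0,0],0],[0,[-0.2,0,0],0]]}}

```text
clock: 5.2
eef_pos: [477.2, -137.6, 94.3]
eef_rot: [-3.141, -0.0, -1.392]
wrist_force: [0.1, -1.4, 2.6]
finger_gap: 0.5
```

{"method": "arm_command", "body": {"steps": [[0,[-0.3,0,0],0],[0,[-0.3,0,0],0],[0,[-0.2,0,0],0]]}}

```text
clock: 5.45
eef_pos: [475.7, -129.6, 94.3]
eef_rot: [-3.141, -0.0, -1.392]
wrist_force: [0.5, -3.9, 3.6]
finger_gap: -0.1
```

```bash
python3 -c "
from plan import *
rep()"
```

```text
5.45 [ 475.68 -129.62   94.29] [-3.141 -0.    -1.392] F [ 0.45 -3.92  3.58] M [-0.5    0.112 -0.011] gap -0.1 model [-69.3 -43.7]
```

{"method": "arm_command", "body": {"steps": [[0,[-0.2,0,0],0],[0,[-0.2,0,0],0]]}}

```text
clock: 5.62
eef_pos: [475.0, -125.9, 94.3]
eef_rot: [-3.141, -0.0, -1.392]
wrist_force: [-0.0, -2.6, 2.8]
finger_gap: 0.5
```

{"method": "arm_command", "body": {"steps": [[0,[-0.2,0,0],0],[0,[-0.2,0,0],0]]}}

```text
clock: 5.78
eef_pos: [474.2, -121.9, 94.2]
eef_rot: [-3.142, 0.0, -1.392]
wrist_force: [0.3, 0.0, 1.6]
finger_gap: 0.2
```

{"method": "arm_command", "body": {"steps": [[0,[-0.2,0,0],0],[0,[-0.2,0,0],0]]}}

```text
clock: 5.95
eef_pos: [473.1, -117.6, 93.7]
eef_rot: [3.141, 0.001, -1.392]
wrist_force: [-0.4, 0.3, -0.4]
finger_gap: 0.7
```

Contact dropped out at model y≈-33, just past the outline's near edge at about -39. The tip also sank to 93.7 mm. Now I'll go to the recess centre.

```bash
python3 -c "
from plan import *
rep();plan(-68.7,-14.8,94,4)"
```

```text
5.95 [ 473.11 -117.62   93.74] [ 3.141e+00  1.000e-03 -1.392e+00] F [-0.36  0.26 -0.37] M [-0.006  0.157 -0.027] gap 0.7 model [-69.7 -31.5]
[0, [np.float64(-0.42), np.float64(-0.03), np.float64(-0.01)], np.float64(0.001)]
[0, [np.float64(-0.42), np.float64(-0.03), np.float64(-0.01)], np.float64(0.001)]
[0, [np.float64(-0.42), np.float64(-0.03), np.float64(-0.01)], np.float64(0.001)]
[0, [np.float64(-0.42), np.float64(-0.03), np.float64(-0.01)], np.float64(0.001)]
```

{"method": "arm_command", "body": {"steps": [[0,[-0.4,-0.03,0],0],[0,[-0.4,-0.03,0],0],[0,[-0.4,-0.03,0],0],[0,[-0.4,0,0],0],[0,[0,0,0],0]]}}

```text
clock: 6.37
eef_pos: [471.4, -101.5, 94.1]
eef_rot: [3.141, 0.0, -1.391]
wrist_force: [-0.1, 0.6, -0.1]
finger_gap: 0.6
```

{"method": "arm_command", "body": {"steps": [[0,[0,0,0.05],0],[0,[0,0,0.05],0],[0,[0,0,0],0]]}}

```text
clock: 6.62
eef_pos: [471.5, -102.3, 93.0]
eef_rot: [3.141, 0.0, -1.392]
wrist_force: [0.3, 0.2, 0.4]
finger_gap: 0.5
```

{"method": "arm_command", "body": {"steps": [[0,[0,0,0.05],0],[0,[0,0,0.05],0],[0,[0,0,0],0]]}}

```text
clock: 6.87
eef_pos: [471.6, -102.3, 92.1]
eef_rot: [-3.142, -0.0, -1.392]
wrist_force: [-0.4, -0.6, 0.6]
finger_gap: 0.5
```

```bash
python3 -c "
from plan import *
rep()"
```

```text
6.87 [ 471.57 -102.35   92.15] [-3.142 -0.    -1.392] F [-0.44 -0.59  0.58] M [-0.107  0.196  0.015] gap 0.5 model [-68.5 -16.2]
```

The tip is 2 mm below the strip face with no resistance, so it is inside the recess. Next is the press.

{"method": "arm_command", "body": {"steps": [[0,[0,0,0.05],0],[0,[0,0,0.05],0],[0,[0,0,0],0]]}}

```text
clock: 7.12
eef_pos: [471.6, -102.3, 91.2]
eef_rot: [-3.141, -0.0, -1.392]
wrist_force: [-0.2, -1.5, 1.5]
finger_gap: 0.4
```

{"method": "arm_command", "body": {"steps": [[0,[0,0,0.1],0],[0,[0,0,0.1],0],[0,[0,0,0],0]]}}

```text
clock: 7.37
eef_pos: [471.6, -102.3, 89.1]
eef_rot: [-3.141, -0.0, -1.392]
wrist_force: [-2.4, -1.6, 4.1]
finger_gap: 0.7
```

{"method": "arm_command", "body": {"steps": [[0,[0,0,0.1],0],[0,[0,0,0.05],0],[0,[0,0,0],0]]}}

```text
clock: 7.62
eef_pos: [471.6, -102.2, 87.5]
eef_rot: [-3.142, -0.0, -1.392]
wrist_force: [-0.0, -0.3, 1.4]
finger_gap: 0.2
```

```bash
python3 -c "
from plan import *
rep();save('scene','s2')
p=np.load('pics/s2.npz')['p'];cv2.imwrite('pics/s2z.png',cv2.resize(p[180:340,190:460,::-1],None,fx=2.9,fy=2.9))"
```

```text
7.62 [ 471.59 -102.25   87.52] [-3.142 -0.    -1.392] F [-0.01 -0.34  1.43] M [-0.258  0.125  0.003] gap 0.2 model [-68.5 -16.1]
```

View pics/s2z.png

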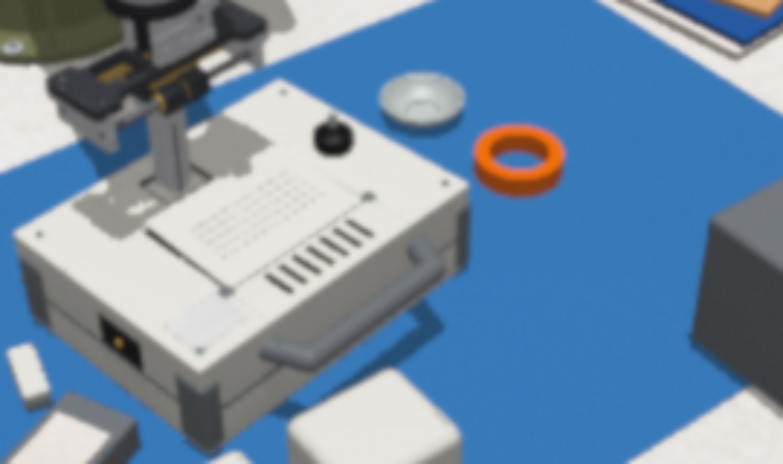

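The force fell from 4.1 to 1.4 N, and the door's edge is beginning to lift. I'll hold here while it swings up.

{"method": "arm_command", "body": {"steps": [[0,[0,0,0],0],[0,[0,0,0],0],[0,[0,0,0],0],[0,[0,0,0],0],[0,[0,0,0],0]]}}

```text
clock: 8.08
eef_pos: [471.5, -102.1, 87.6]
eef_rot: [3.142, 0.0, -1.392]
wrist_force: [-0.7, -0.1, 0.2]
finger_gap: 0.6
```

```bash
python3 -c "
from plan import *
rep();save('scene','s3')
p=np.load('pics/s3.npz')['p'];cv2.imwrite('pics/s3z.png',cv2.resize(p[180:340,190:460,::-1],None,fx=2.9,fy=2.9))"
```

```text
8.08 [ 471.53 -102.14   87.59] [ 3.142  0.    -1.392] F [-0.67 -0.07  0.2 ] M [-0.072 -0.056  0.006] gap 0.6 model [-68.5 -16. ]
```

View pics/s3z.png

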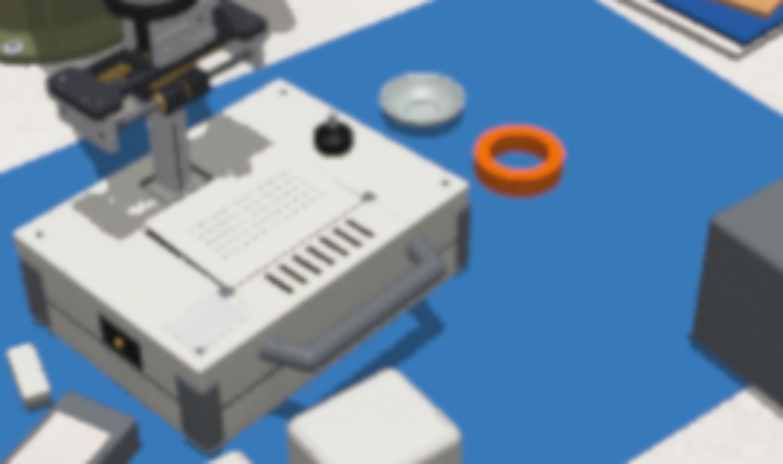

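```bash
python3 -c "
from plan import *
for n in 's1','s2','s3':
  z=np.load(f'pics/{n}.npz')
  c=z['p'][225:300,215:325,::-1];cv2.imwrite(f'pics/{n}q.png',cv2.resize(c,None,fx=7,fy=7,interpolation=cv2.INTER_CUBIC))
M=[(60,0),(0,0),(-30,50),(-30,-30),(-30,-60),(-34,-70),(0,-90)]
W=[np.r_[m2w(*m),95] for m in M];uv=proj('scene',W)
for n in 's0','s1','s3':print(n,dep('scene',uv,np.load(f'pics/{n}.npz')['d'])[:,2].round(1))
"
```

```text
s0 [93.  94.9 93.6 93.7 94.1 92.6 95.4]
s1 [93.  94.8 93.6 93.6 93.  91.9 96.1]
s3 [ 94.5  98.9 100.8 100.  100.6  96.5  96.1]
```

View pics/s3q.png

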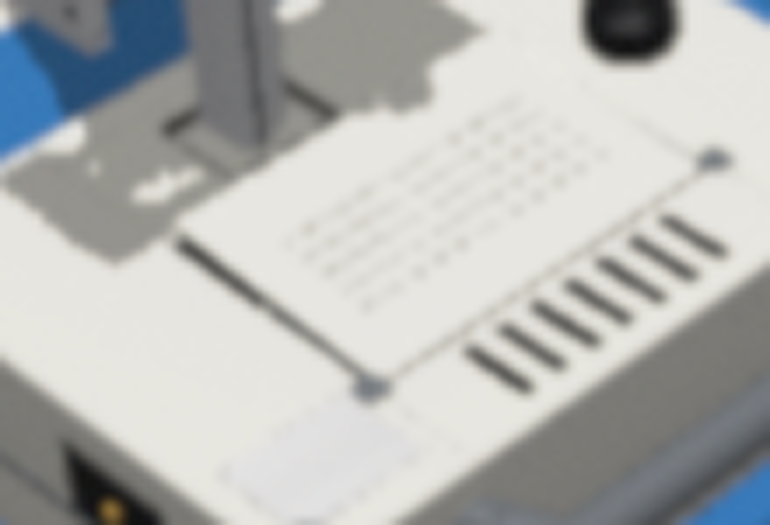

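View pics/s1q.png

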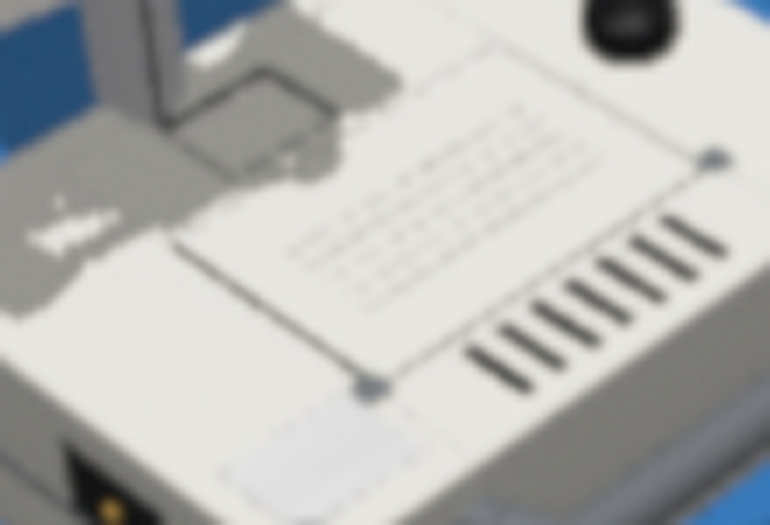

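```bash
python3 -c "
from plan import *
rep();save('scene','s4');save('top','t4');rep()
M=[(60,0),(0,0),(-30,50),(-30,-30),(-30,-60),(-34,-70),(0,-90)]
W=[np.r_[m2w(*m),95] for m in M];uv=proj('scene',W)
for n in 's2','s3','s4':print(n,dep('scene',uv,np.load(f'pics/{n}.npz')['d'])[:,2].round(1))
"
```

```text
8.13 [ 471.54 -102.14   87.61] [ 3.142  0.    -1.392] F [ 0.78 -0.87  1.06] M [-0.051  0.042 -0.024] gap 0.2 model [-68.5 -16. ]
8.23 [ 471.52 -102.14   87.6 ] [ 3.142  0.    -1.392] F [-0.45 -0.15  1.31] M [-0.015  0.055 -0.007] gap 0.4 model [-68.5 -16. ]
s2 [ 93.6  99.1 100.5 100.7 100.5  95.9  95. ]
s3 [ 94.5  98.9 100.8 100.  100.6  96.5  96.1]
s4 [ 94.3  99.6 100.6 100.5 101.4  97.3  94.8]
```

```bash
python3 -c "
from plan import *
p=np.load('pics/t4.npz')['p'];cv2.imwrite('pics/t4z.png',cv2.resize(p[180:350,260:460,::-1],None,fx=3.5,fy=3.5,interpolation=cv2.INTER_CUBIC))
p=np.load('pics/s4.npz')['p'];cv2.imwrite('pics/s4z.png',p[:,:,::-1])"
```

```text
(no output)
```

View pics/t4z.png

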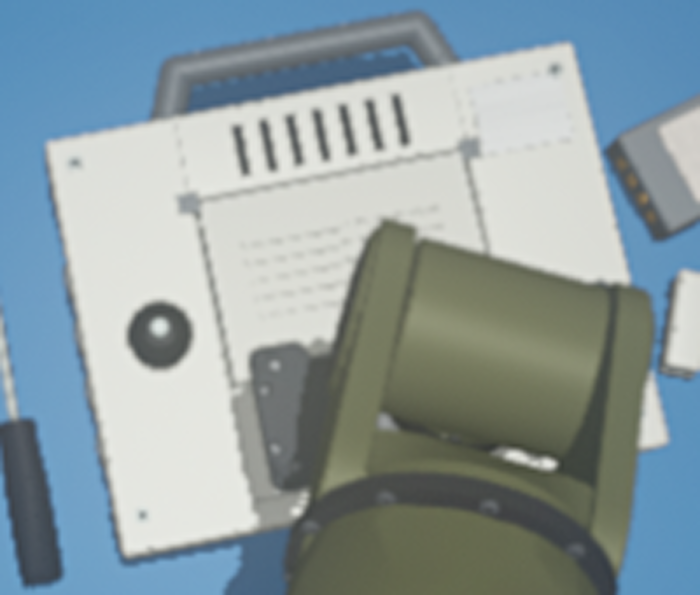

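View pics/s4z.png

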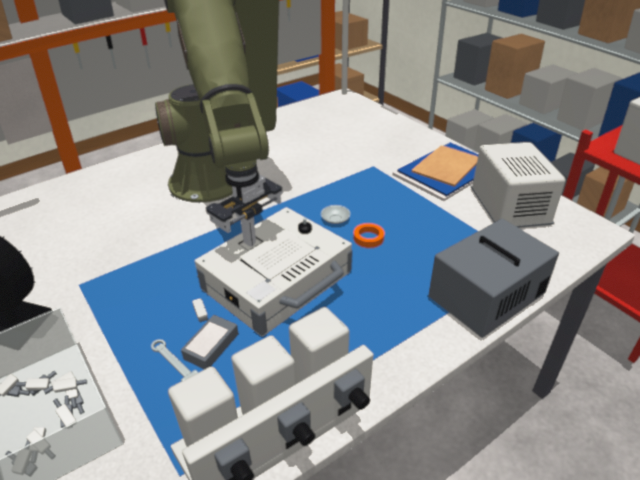

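The door edge has risen only about 7 mm and stopped, with nothing visibly blocking it. The pad is about 4.5 mm down, so I'll press a little further.

{"method": "arm_command", "body": {"steps": [[0,[0,0,0.05],0],[0,[0,0,0.05],0],[0,[0,0,0],0]]}}

```text
clock: 8.48
eef_pos: [471.6, -102.1, 86.7]
eef_rot: [-3.142, 0.0, -1.392]
wrist_force: [-1.6, 1.1, 4.3]
finger_gap: 0.6
```

```bash
cat > chk.py <<'E'
from plan import *
def chk(n):
    rep();save('scene',n)
    M=[(60,0),(0,0),(-30,50),(-30,-30),(-30,-60),(-34,-70),(0,-90)]
    W=[np.r_[m2w(*m),95] for m in M];uv=proj('scene',W)
    z=np.load(f'pics/{n}.npz');print(n,dep('scene',uv,z['d'])[:,2].round(1))
    cv2.imwrite(f'pics/{n}z.png',cv2.resize(z['p'][170:340,190:380,::-1],None,fx=3.5,fy=3.5,interpolation=cv2.INTER_CUBIC))
E
python3 -c "
from chk import *
chk('s5')"
```

```text
8.48 [ 471.56 -102.14   86.73] [-3.142  0.    -1.392] F [-1.65  1.06  4.3 ] M [ 0.18   0.362 -0.026] gap 0.6 model [-68.5 -16. ]
s5 [ 98.2 125.4 137.8 138.5  50.4  90.2  96.1]
```

{"method": "arm_command", "body": {"steps": [[0,[0,0,0],0],[0,[0,0,0],0],[0,[0,0,0],0],[0,[0,0,0],0],[0,[0,0,0],0]]}}

```text
clock: 8.95
eef_pos: [471.6, -102.2, 86.7]
eef_rot: [-3.142, 0.0, -1.392]
wrist_force: [-0.9, 1.3, 4.7]
finger_gap: 0.4
```

```bash
python3 -c "
from chk import *
chk('s6')"
```

```text
8.95 [ 471.57 -102.15   86.68] [-3.142  0.    -1.392] F [-0.95  1.34  4.69] M [ 0.383  0.281 -0.035] gap 0.4 model [-68.5 -16. ]
s6 [100.8 144.3 163.   85.2  49.   89.4  95.8]
```

View pics/s6z.png

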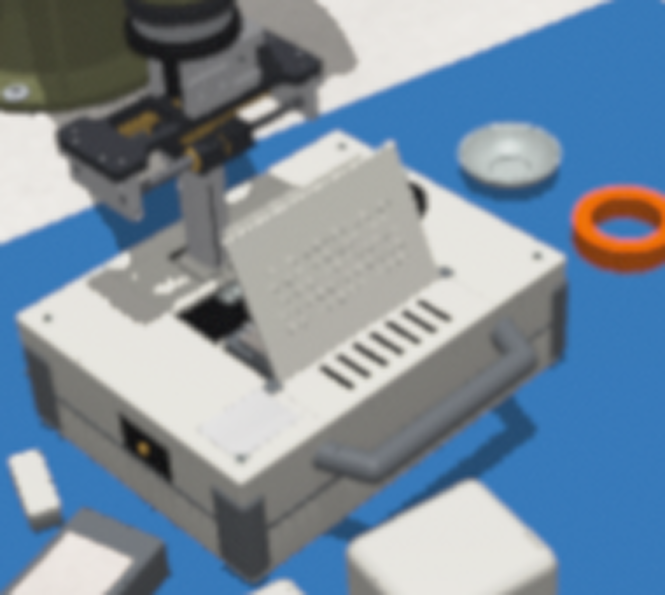

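The door is up and the battery's bay is visible below it. Now I'll draw back, straight up first and then away toward -x.

{"method": "arm_command", "body": {"steps": [[0,[0,0,-0.3],0],[0,[0,0,-0.6],0],[0,[0,0,-1],0],[0,[0,0,-1.5],0],[0,[0,0.5,-1.5],0]]}}

```text
clock: 9.42
eef_pos: [466.7, -103.1, 136.7]
eef_rot: [3.141, 0.0, -1.392]
wrist_force: [-0.5, 0.4, 0.5]
finger_gap: 0.3
```

{"method": "arm_command", "body": {"steps": [[0,[0,1.5,-1.5],0],[0,[0,1.5,-1.5],0],[0,[0,1.5,-1.5],0],[0,[0,1.5,-1],0],[0,[0,1,-0.5],0]]}}

```text
clock: 9.83
eef_pos: [397.0, -115.8, 197.6]
eef_rot: [-3.14, -0.001, -1.392]
wrist_force: [0.1, 0.1, 0.1]
finger_gap: 0.5
```

{"method": "arm_command", "body": {"steps": [[0,[0,0.5,0],0],[0,[0,0,0],0],[0,[0,0,0],0],[0,[0,0,0],0],[0,[0,0,0],0]]}}

```text
clock: 10.25
eef_pos: [393.0, -116.3, 195.2]
eef_rot: [3.141, 0.001, -1.392]
wrist_force: [-0.9, -0.5, 0.3]
finger_gap: 0.7
```

```bash
python3 -c "
from chk import *
chk('s7');p,d=save('top','t7')
cv2.imwrite('pics/t7z.png',cv2.resize(p[170:350,180:530,::-1],None,fx=2.2,fy=2.2,interpolation=cv2.INTER_CUBIC))
z=np.load('pics/s7.npz');n=np.load('pics/s0.npz')
# door: points cloud inside the door y-band above case
ys,xs=np.mgrid[200:330,190:370];uv=np.c_[xs.ravel(),ys.ravel()];dd=z['d'][uv[:,1],uv[:,0]]
o,r=ray('scene',uv);P=o+r*dd[:,None];c,s=np.cos(YAW),np.sin(YAW);m=(P[:,:2]-O)@np.array([[c,-s],[s,c]])
k=(abs(m[:,1])<60)&(m[:,0]>0)&(m[:,0]<70)&(P[:,2]>105)&(dd>0)
q=np.polyfit(m[k,0],P[k,2],1);print('door angle',np.arctan(-q[0]),'top z',P[k,2].max(),k.sum())
"
```

```text
10.25 [ 393.03 -116.32  195.22] [ 3.141e+00  1.000e-03 -1.392e+00] F [-0.91 -0.52  0.32] M [-0.013  0.13  -0.004] gap 0.7 model [-148.3  -16.1]
s7 [100.5 143.7 163.5  87.   51.2  89.8  94.9]
door angle 1.0220241604886668 top z 190.18624809908658 1774
```

View pics/s7z.png

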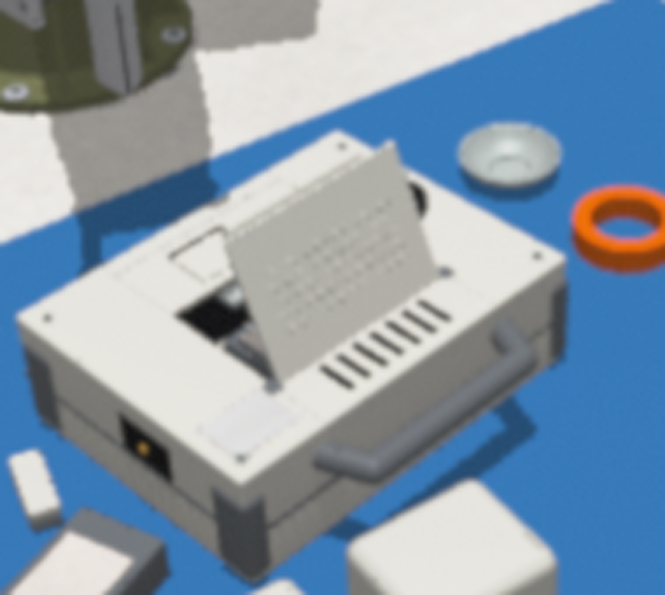

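View pics/t7z.png

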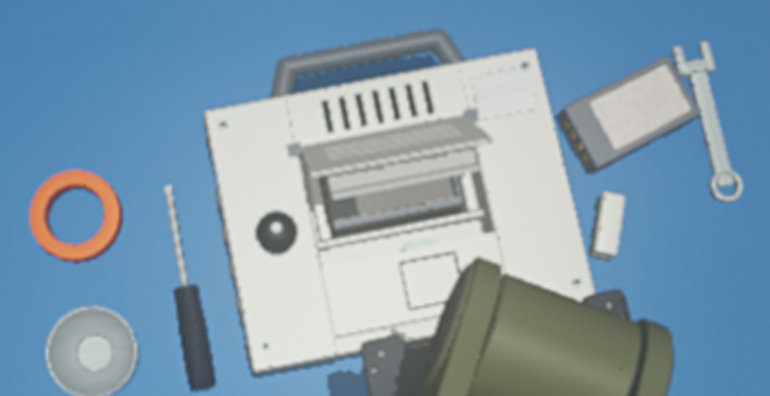

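```bash
python3 -c "
from plan import *
rep();print(manip.sign_off())"
```

```text
10.35 [ 392.98 -116.31  195.31] [ 3.141  0.    -1.392] F [-0.5  -0.32  0.95] M [0.011 0.177 0.074] gap 0.2 model [-148.3  -16.1]
the job is handed in; nothing more can be done
None
```

The battery door is open and the job is handed in at 10.35 s; the sign-off gave no verdict.

**Feeling:** I touched down with shut fingers on the strip's -y end, at z≈94.3 with about 3 N. Sliding toward +y, the tip lost contact at about y -33 mm, just past the seal edge seen by camera at about -39.

**Pressing:** I moved to the recess centre (about y -16 mm) and pressed. The catch let go partway, at about 4.5 mm of travel. The door then rose only about 7 mm and stayed there. Another 1 mm of press freed it fully. The readings I took while pressing peaked at 4.7 N.

**Last checks:**
- **Door:** its free edge stands at about 190 mm, which fits fully open (1.15 rad). A rough slope fit to the depth data gave 1.02 rad, so the two disagree a little.
- **Battery and bench items:** the battery looks seated in its bay. The knob, screwdriver, tape, dish, clip, wrench and spare battery look unmoved in the last pictures; I compared these by eye and did not measure them.
- **Arm:** the tool is drawn back and raised to z≈195 mm, touching nothing, with only noise on the wrist force.

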